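Isolate the key-cutting machine and put its lock-off cover on

TASK

Isolate the key-cutting machine: lift the metal cover off the isolator's handle and stand it upright on the rubber mat, then turn the bare handle a full quarter turn clockwise to off, in line with the two steel padlock staples. Then put the cover back over the handle in that position, fully down on the isolator between the two staples, and let go. Do not disturb the other things on the bench.

Things in the scene. Friction and masses are not known exactly. Their poses are not given: they have to be found in the camera images.
- isolator: Grey power isolator box fixed to the bench, 150 (x) x 120 (y) x 45 mm high; origin at the centre of its underside. On its top face, on its x axis, stand two steel padlock staples: upright plates 5 mm thick, 36 mm wide (y), 54 mm high above the top face, centred at x = +38 and -38 mm, so 71 mm apart inside. Between them, on the centre, is the handle.
- handle (a joint): Isolator handle, turning about the vertical through the isolator's origin, clockwise seen from above: 0 = on (bar along the isolator's y, across the line of the staples), 1.571 = off (bar along the isolator's x, in line with the staples), with a stop at each. A sprung detent pulls it to the nearer end; it takes about 0.1 N m to turn.
- handle_grip (a point): On the handle's axis, 30 mm above the isolator's top face. The handle is a black bar 46 mm long and 14 mm wide, its upper 37 mm upright and plain, its top 48 mm above the isolator's top face. This frame turns with the handle: its y runs along the bar.
- cover: Loose aluminium cap, open below: outside 64 (its x) x 42 (y) x 58 mm high, inside 54 x 28 x 52 deep, 160 g; origin at the centre of its open underside, z up. Starts over the handle on the isolator's top face, its length across the staples' line: fingers fit only at its ends, and it cannot turn there. Put back at off, each end is 3.5 mm from a staple: fingers fit only at its long sides.
- mat: Black rubber mat fixed to the bench, 200 (x) x 180 (y) x 4 mm; origin at the centre of its underside. Bare at the start.
- key_tray: Bystander: open grey plastic tray of loose key blanks, 100 x 70 x 22 mm; origin at the underside. Leave it alone.
- padlock: Bystander: brass padlock lying flat, body 45 x 40 x 20 mm, shackle out to 52 mm in +x; origin at the underside. Leave it alone.
- bottle: Bystander: clear drinking bottle, 64 mm across, 190 mm high; origin at the underside. Leave it alone.
- screwdriver: Bystander: screwdriver lying on the bench; origin at the underside. Leave it alone.
- brush: Bystander: hand brush lying on the bench; origin at the underside. Leave it alone.
- oil_can: Bystander: plain grey can, 52 mm across, 110 mm high; origin at the underside. Leave it alone.
Mind the look-alikes: they are no part of the job. There is more than one size of the cover; the job needs the middle-sized.

How it is judged:
On the way, in this order (a step that is already met when the one before it is completed fails the run):
1. the cover stands upright on the mat, let go (x of cover in the frame of mat between -0.1 and 0.1 m and y of cover in the frame of mat between -0.09 and 0.09 m and height (world z) of cover below 0.012 m and angle between cover's own z axis and vertical below 0.12 rad and contact force between cover and the fingers below 0.1 N and linear speed of cover below 0.02 m/s), for 0.2 s.
2. the handle has been turned to off, with the cover standing on the mat (value of joint handle above 1.45 rad and x of cover in the frame of mat between -0.1 and 0.1 m and y of cover in the frame of mat between -0.09 and 0.09 m and height (world z) of cover below 0.012 m and angle between cover's own z axis and vertical below 0.12 rad), for 0.2 s.
At the end, for the whole second after the job is handed in: Handle at off (over 1.45 rad); cover over it, upright (0.08 rad), its underside within 4 mm of the isolator's top face, between the staples with its length along their line (0.25 rad; centred to 6 mm along, 9 mm across), released and at rest (value of joint handle above 1.45 rad and x of cover in the frame of isolator between -0.006 and 0.006 m and y of cover in the frame of isolator between -0.009 and 0.009 m and z of cover in the frame of isolator between 0.042 and 0.049 m and angle between cover's own z axis and vertical below 0.08 rad and angle between the x axis of cover and the x axis of isolator, either way round below 0.25 rad and contact force between cover and the fingers below 0.1 N and linear speed of cover below 0.02 m/s); the robot touches nothing.
It fails at once if one of the other things on the bench is moved by more than 30 mm (distance of any of key_tray, padlock, bottle, screwdriver, brush, oil_can from where it was at the start of the episode above 0.03 m).
It also fails if it takes over 72 s, if anything falls off the work surface, if the arm or the gripper's body presses on something with over 40 N, if the wrist force passes 120 N, or if a joint passes its speed limit or range.

ROBOT

A 6-joint arm with a two-finger parallel gripper is mounted at the origin on the work surface. World frame = base frame: x ahead of the robot, y to its left, z up, the work surface at z = 0. Lengths are in m, angles in rad, forces in N, time in s.
With the tool pointing down it reaches from about 0.35 to 0.975 m from the base axis. Payload 17.4 kg.
Tool frame: the origin (TCP) lies between the finger pads; the fingertips stand 25 mm ahead of it and the grasp point (between the pads) lies 6 mm ahead of it; z points along the fingers, y is the line along which they close (so a half turn about z gives the same grasp; the last joint's range is limited). The gripper opens to 85 mm and grips with 20 to 120 N. Pads are 22 mm wide; open, the fingers measure 114 mm over their backs; the gripper's body (76 mm by 85 mm) begins 54 mm behind the grasp point. The pads swing forward as they close: fully open they stand 13 mm farther back than shut.
Start: joints at [1.211, 0.116, 1.442, -0, 1.584, -0.038], TCP at [0.213, 0.64, 0.256] pointing down, gripper open.
Joint ranges: [-2.83, 2.83], [-0.83, 2.19], [0.07, 2.5], [-1.14, 4.28], [0.01, 3], [-2.97, 2.97]. Speed limits (rad/s): [1.89, 1.89, 2.22, 3.14, 3.14, 3.14].

INTERFACE

Orientations are given as a unit quaternion [w, x, y, z].
In Python, from bench import * gives the robot as it stands. Calls block until the motion is done:
- move_ptp(position, orientation): joint-space move of the TCP to a pose.
- move_straight(position, rotation=None, vel=0.15, force_limit=None): straight line of the TCP; rotation=None keeps the orientation; vel is the mean speed in m/s. With force_limit (N) it stops when the force on the tool has changed by that much, and returns True; else False.
- move_j(angles): joint-space move.
- ungrasp() and close_gripper(force=None): open the fingers fully, or close them until they stop; force is the grip in N (None keeps the last).
- dwell(seconds).
- solve_ik(position, orientation): joint angles nearest the present ones, or None.
- grab_frame(name): name is "side" or "top"; returns a dict with "pixels" (420x560x3 uint8, red, green, blue), "range_z" (420x560 float32, m along the optical axis (not along the pixel's ray), 0 where there is no reading), "intrinsics" (3x3 intrinsics, pixels), "k1" (the pictures are not rectified: a ray, as slopes to the right and down, at radius r is drawn at 1 + k1 r^2 times it, then the intrinsics apply), "view" (4x4, takes a point from world to camera coordinates). Camera axes: x right, y up, looking along -z (the intrinsics and any distortion apply to the point x, -y, -z); pixel columns grow to the right and rows downward; lengths in m; the calibration is good to about 2 mm. A picture is of the moment at which its call begins.
A pose or a line that the arm cannot do raises IKError and nothing moves.
- hand_in(): hands the job in; it is judged then, once.
Readings, each from a call of its own:
- current_clock(): time.
- current_joint_positions(): joint angles.
- current_qd(): joint speeds.
- current_effort(): joint torques, N m.
- current_position(): TCP position.
- current_eef_rot(): TCP orientation.
- current_contact_force(): force on the tool from outside, world axes, zero at the start.
- current_moment(): the same for the moment, N m.
- current_finger_gap(): opening from 0.0 (shut) to 1.0 (fully open).
- current_grasp_force(): force on a finger pad.
Only numpy, scipy, OpenCV 4.12 (cv2) and the standard library are available. Lean on these libraries where they do the work, as an engineer would, in place of code of your own. Each camera call takes 0.05 s, during which the arm holds its last target. There are 200 camera calls.

## Working session

There is one attempt and no reset: what is moved stays moved. The work goes in short steps, each a Python script; the robot and the scene stay as the last script left them, time stands still between calls to the robot, and variables do not carry over. Pictures are saved under pics/ and viewed, at most 10 in all, crops included, and the job is handed in when it is done.

```bash
mkdir -p pics; ls
cat > h.py <<'E'
import numpy as np, cv2, pickle
def world(f):
    K=f["intrinsics"];d=f["range_z"];h,w=d.shape
    v,u=np.mgrid[:h,:w].astype(float)
    p=np.stack([u,v],-1).reshape(-1,1,2)
    n=cv2.undistortPoints(p,K,np.array([f["k1"],0,0,0,0.]),None,None).reshape(h,w,2)
    c=np.stack([n[...,0]*d,-n[...,1]*d,-d,np.ones_like(d)],-1)
    P=c@np.linalg.inv(f["view"]).T
    P=P[...,:3]; P[d==0]=np.nan
    return P
E
python3 - <<'E'
from bench import *
import cv2,pickle
for n in("side","top"):
    f=grab_frame(n);pickle.dump(f,open(n+".pkl","wb"));cv2.imwrite(f"pics/{n}0.png",f["pixels"][...,::-1]);print(n,f["view"],f["k1"],f["intrinsics"])
print(current_clock(),current_eef_rot())
E
```

```text
pics
side [[-0.80974189 -0.58677339  0.00388114  0.43997183]
 [ 0.46023085 -0.63098343  0.62453781 -0.28113721]
 [-0.36401323  0.50750064  0.78098493 -0.79066402]
 [ 0.          0.          0.          1.        ]] -0.09455590547695863 [[409.23955599   0.         282.30950936]
 [  0.         409.23955599 205.34596456]
 [  0.           0.           1.        ]]
top [[ 0.07258163 -0.99734981  0.00502688 -0.02051928]
 [ 0.9761284   0.07206994  0.20488845 -0.55637949]
 [-0.20470775 -0.00996426  0.97877242 -1.13360861]
 [ 0.          0.          0.          1.        ]] 0.036802599523630915 [[452.73228422   0.         277.30978292]
 [  0.         452.73228422 209.91545216]
 [  0.           0.           1.        ]]
0.1 [-7.42003033e-05  1.60203524e-01  9.87083873e-01 -5.03018903e-04]
```

View pics/top0.png

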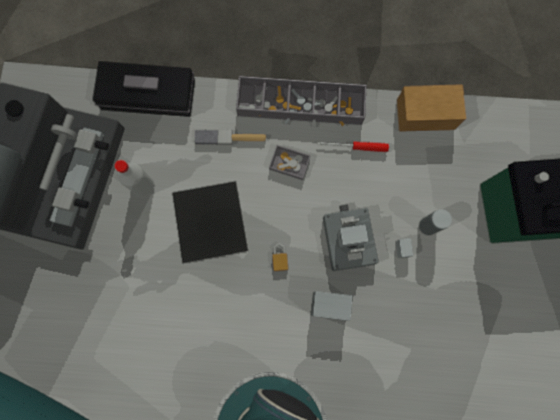

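View pics/side0.png

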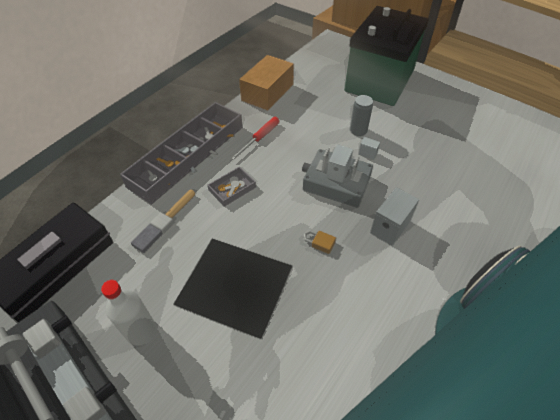

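Top view: the caps are the one on the isolator at (354,236), one at (332,306) that looks larger, and one at (405,247) that looks smaller. The one on the isolator fits, being the middle size and over the handle between the staples. The mat is at (210,222), padlock (280,260), oil can (437,220). Next I measure and confirm with a crop.

Run:
```python
import numpy as np,cv2,pickle
from h import world
def rect(P,m,name):
    q=P[m][:,:2]; 
    if len(q)<8: print(name,len(q));return
    r=cv2.minAreaRect((q*1000).astype(np.float32)); print(name,len(q),"c",np.round(r[0],1),"size",np.round(r[1],1),"ang",round(r[2],1),"z",np.round(np.median(P[m][:,2]),4))
F={n:pickle.load(open(n+".pkl","rb")) for n in("side","top")}
W={n:world(f) for n,f in F.items()}
T=W["top"]
for u,v in[(354,236),(332,306),(405,247),(350,255),(210,222),(437,220),(340,225),(280,262)]: print((u,v),T[v,u].round(4))
c=T[236,354]
for n,P in W.items():
    near=lambda p,r:np.hypot(P[...,0]-p[0],P[...,1]-p[1])<r
    z=P[...,2]
    print(n); 
    for nm,p,r,lo,hi in[("isoTop",c,.11,.038,.052),("coverTop",c,.05,.1005,.112),("stapleTops",c,.07,.092,.1005),
       ("big",T[306,332],.06,.04,.2),("small",T[247,405],.04,.02,.2)]:
        m=near(p,r)&(z>lo)&(z<hi)
        if nm in("big","small"):
            t=np.nanmax(z[near(p,r)]);m&=z>np.nanpercentile(z[m],90)-.006
        rect(P,m,nm)
    g=F[n]["pixels"].max(-1)<45
    mk=g&near(T[222,210],.16)&(abs(z-.004)<.01)
    k=cv2.morphologyEx(mk.astype(np.uint8),cv2.MORPH_OPEN,np.ones((5,5)))>0
    rect(P,k,"mat")
a=cv2.resize(F["top"]["pixels"][190:335,290:460],None,fx=3.4,fy=3.4,interpolation=2)
s=cv2.resize(F["side"]["pixels"][130:250,290:430],None,fx=1.5*2,fy=3,interpolation=2)
o=np.zeros((500,800,3),np.uint8);a=cv2.resize(a,(440,375));s=cv2.resize(s,(360,309))
o[:375,:440]=a;o[:309,440:]=s;cv2.imwrite("pics/crop.png",o[:380,:,::-1])
```

```text
(354, 236) [ 0.4941 -0.1757  0.106 ]
(332, 306) [ 0.3201 -0.1321  0.081 ]
(405, 247) [ 0.4857 -0.3207  0.0401]
(350, 255) [ 0.4527 -0.1763  0.0506]
(210, 222) [0.5199 0.2012 0.0072]
(437, 220) [ 0.5495 -0.3801  0.1082]
(340, 225) [ 0.5311 -0.1481  0.0426]
(280, 262) [0.4242 0.0032 0.019 ]
side
isoTop 1489 c [ 495.4 -175.2] size [149.9 123.4] ang 13.2 z 0.0451
coverTop 344 c [ 496.  -174.1] size [76.3 67.2] ang 12.4 z 0.1032
stapleTops 107 c [ 495.8 -171.4] size [81.7 63.2] ang 18.2 z 0.0974
big 904 c [ 319.1 -130.2] size [94.8 61.2] ang 87.4 z 0.0836
small 155 c [ 484.1 -319.5] size [45.9 34.8] ang 9.5 z 0.0419
mat 2271 c [499.5 200.2] size [121.9 125. ] ang 0.5 z 0.0043
top
isoTop 1914 c [ 498.1 -177.5] size [152.5 120.5] ang 12.9 z 0.0454
coverTop 420 c [ 498.8 -175.5] size [78.9 64.1] ang 11.6 z 0.1036
stapleTops 91 c [ 498.9 -175.6] size [81.1 64.3] ang 11.2 z 0.0988
big 884 c [ 320.5 -132.8] size [92.2 60.1] ang 87.7 z 0.084
small 211 c [ 485.5 -321.1] size [47.7 32.5] ang 5.5 z 0.042
mat 4403 c [522.7 204.6] size [195.5 174.5] ang 15.0 z 0.0043
```

View pics/crop.png

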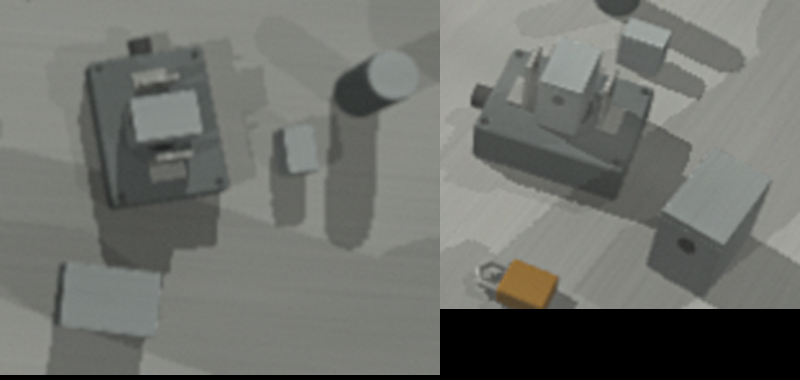

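The crop confirms it. The cap on the isolator, about 64x42 with its top at z≈0.103, is the middle one: the one at (332,306) is larger (~92x60, top 0.084) and the one at (405,247) smaller (~46x33, top 0.042). The isolator is at about (0.497,-0.176) with yaw 13°, and the mat at (0.522,0.204) with yaw 15°.

```bash
cat >> h.py <<'E'
from bench import *
YAW=np.radians(13.0); C=np.array([.497,-.1757]); MAT=np.array([.522,.204])
R=lambda a:np.array([[np.cos(a),-np.sin(a)],[np.sin(a),np.cos(a)]])
def q(psi):  # tool down, tool y at world angle psi
    a=(psi+np.pi/2)/2; return [0,float(np.cos(a)),float(np.sin(a)),0]
def best(xy,z,psi):
    c=[]
    for p in(psi,psi+np.pi):
        j=solve_ik([*xy,z],q(p))
        if j is not None: c.append((abs(np.array(j)[5]),p))
    return min(c)[1]
def iso(x,y,z,C=C): return [*(C+R(YAW)@np.array([x,y])/1000),z]
def st(s=""): print(s,round(current_clock(),2),np.round(current_position(),4),"gap",round(current_finger_gap(),3),"grasp",np.round(current_grasp_force(),1),"F",np.round(current_contact_force(),1))
E
python3 - <<'E'
from h import *
psi=best(C,.25,YAW+np.pi/2)
for nm,xy,z,p in[("iso",C,.086,YAW+np.pi/2),("mat",MAT,.045,YAW+np.pi/2),("mat2",MAT,.045,YAW)]:
    for k in(0,np.pi,-np.pi): 
        j=solve_ik([*xy,z],q(p+k)); print(nm,round(k,1),None if j is None else np.round(j,2))
print(psi)
p=current_position(); move_straight([p[0],p[1],.30],vel=.3)
move_ptp(iso(0,0,.22),q(psi)); st()
move_straight(iso(0,0,.086),vel=.12,force_limit=15); st("down")
close_gripper(40); st("closed")
E
```

```text
iso 0 [-0.39 -0.11  1.95 -0.    1.3  -2.19]
iso 3.1 [-0.39 -0.11  1.95 -0.    1.3   0.96]
iso -3.1 [-0.39 -0.11  1.95 -0.    1.3   0.96]
mat 0 [ 0.33  0.01  1.91 -0.    1.22 -1.47]
mat 3.1 [ 0.33  0.01  1.91 -0.    1.22  1.67]
mat -3.1 [ 0.33  0.01  1.91 -0.    1.22  1.67]
mat2 0 [ 0.33  0.01  1.91 -0.    1.22  0.1 ]
mat2 3.1 None
mat2 -3.1 None
4.939281783143953
 3.43 [ 0.4972 -0.1752  0.22  ] gap 1.003 grasp 0.0 F [-0.   0.3  0.2]
down 4.7 [ 0.4974 -0.1759  0.0868] gap 1.0 grasp 0.0 F [-0.  -0.8  0.7]
closed 5.03 [ 0.4974 -0.1758  0.0867] gap 0.744 grasp 44.6 F [-0.2  0.4  5.7]
```

Run:
```python
from h import *
psi=best(C,.25,YAW+np.pi/2)
move_straight(iso(0,0,.20),vel=.15); st("lifted")
move_ptp([*MAT,.15],q(psi)); st()
t=move_straight([*MAT,.055],vel=.15)
t=move_straight([*MAT,.043],vel=.02,force_limit=6); st(f"down {t}")
ungrasp(); dwell(.15); st("open")
move_straight([*MAT,.19],vel=.2); dwell(.1)
for n in("top","side"):
    f=grab_frame(n);pickle.dump(f,open(n+"1.pkl","wb"))
    if n=="top": cv2.imwrite("pics/top1.png",cv2.resize(f["pixels"][150:330,160:400],(720,540))[...,::-1])
st()
```

```text
lifted 5.94 [ 0.4967 -0.1756  0.1988] gap 0.743 grasp 44.1 F [-0.5 -0.7 -1. ]
 7.38 [0.5223 0.2032 0.1501] gap 0.745 grasp 44.1 F [ 0.4 -0.2 -1.7]
down True 8.65 [0.5221 0.2041 0.0457] gap 0.746 grasp 45.0 F [-1.1  0.2  4.7]
open 9.15 [0.5216 0.2039 0.0451] gap 1.003 grasp 0.0 F [ 0.6  0.7 -0.5]
 10.22 [0.5217 0.2039 0.1887] gap 0.996 grasp 0.0 F [-0.5 -0.4  0.4]
```

View pics/top1.png

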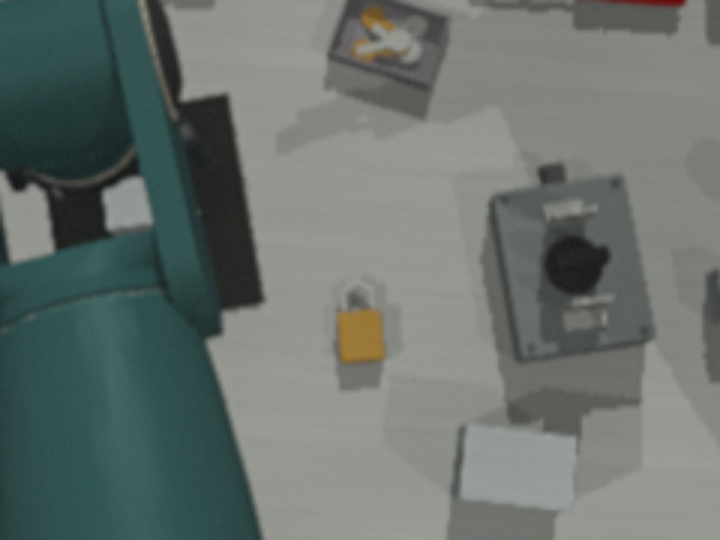

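The cover stands on the mat and the handle is bare: its disc is at crop (575,265) with the bar across the staples' line, at on. Next I probe the staples from outside for the exact centre, then push the bar round.

Run:
```python
from h import *
psi=best(C,.25,YAW+np.pi/2); Z=.085
close_gripper(30)
move_ptp(iso(-68,0,.16),q(psi))
u=R(YAW)[:,0]; r=[]
for s in(-1,1):
    if s==1: move_straight(iso(68,0,.16),vel=.25)
    move_straight(iso(68*s,0,Z),vel=.2); dwell(.1)
    t=move_straight(iso(42*s,0,Z),vel=.025,force_limit=5)
    p=np.array(current_position())[:2]; r.append((p-C)@u*1000); print(t,r[-1]); st()
    move_straight(iso(68*s,0,Z),vel=.2); move_straight(iso(68*s,0,.16),vel=.25)
print("x centre offset mm",np.mean(r),"half",np.diff(r)/2); st()
```

```text
True -50.5345909901723
 13.84 [ 0.4478 -0.1871  0.085 ] gap 0.0 grasp 2.9 F [-4.5 -0.7  6.6]
True 52.42161376802252
 16.53 [ 0.5481 -0.1639  0.0851] gap 0.002 grasp 2.0 F [4.1 1.5 0.9]
x centre offset mm 0.9435113889251099 half [51.47810238]
 17.23 [ 0.5631 -0.1606  0.1608] gap -0.001 grasp 0.0 F [ 0.1 -0.3 -0.5]
```

```bash
sed -i 's/^C0.*//' h.py
cat >> h.py <<'E'
C=C+R(YAW)[:,0]*.00094
def iso(x,y,z): return [*(C+R(YAW)@np.array([x,y])/1000),z]
E
python3 - <<'E'
from h import *
psi=best(C,.25,YAW+np.pi/2); Z=.085
move_straight(iso(-20,52,.16),vel=.25)
move_straight(iso(-20,52,Z),vel=.2)
move_straight(iso(-20,32,Z),vel=.1); dwell(.1); st("in")
for b in np.radians([10,30,45,60,75,86]):
    s=18; x=s*np.sin(b)-7*np.cos(b)-11; y=s*np.cos(b)+7*np.sin(b)+14.5
    t=move_straight(iso(x,y,Z),vel=.05,force_limit=40); st(f"{np.degrees(b):.0f} {t}")
    if t: break
move_straight(iso(x,52,Z),vel=.15); move_straight(iso(x,52,.16),vel=.25)
move_ptp([.42,.0,.30],q(psi))
f=grab_frame("top");pickle.dump(f,open("top2.pkl","wb"));g=grab_frame("side");pickle.dump(g,open("side2.pkl","wb"))
a=cv2.resize(f["pixels"][190:290,290:420],(520,400));b=cv2.resize(g["pixels"][130:220,290:390],(280,252))
o=np.zeros((400,800,3),np.uint8);o[:,:520]=a;o[:252,520:]=b
cv2.imwrite("pics/h2.png",o[...,::-1]);cv2.imwrite("pics/top2.png",f["pixels"][...,::-1]);st()
E
```

```text
in 18.77 [ 0.4713 -0.1488  0.0854] gap -0.0 grasp 0.0 F [-0.1 -0.  -0. ]
10 False 19.02 [ 0.4762 -0.1459  0.085 ] gap 0.004 grasp 0.0 F [ 0.3 -0.6  0.2]
30 False 19.31 [ 0.4823 -0.1441  0.0847] gap -0.001 grasp 1.9 F [-3.8  1.9  1.1]
45 False 19.56 [ 0.4875 -0.1445  0.0847] gap -0.001 grasp 1.3 F [-1.9  3.5 -0. ]
60 False 19.81 [ 0.4925 -0.1466  0.0851] gap -0.005 grasp 0.0 F [ 0.3 -0.3  0.4]
75 False 20.06 [ 0.4967 -0.1494  0.0851] gap -0.003 grasp 0.0 F [-0.4  0.5  0.8]
86 False 20.31 [ 0.4992 -0.1521  0.085 ] gap 0.002 grasp 0.0 F [-0.5  0.   0.6]
 22.02 [ 0.4203 -0.0007  0.298 ] gap -0.002 grasp 0.0 F [ 0.2  0.2 -0.3]
```

View pics/h2.png

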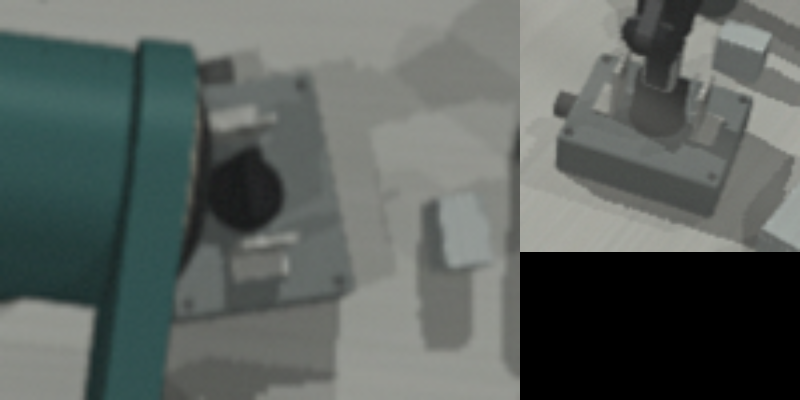

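The bar now points at the staples and the force vanished past 45°, so the detent took it. I'll close on the bar along the isolator's y to check and seat it, then look at the cover on the mat.

Run:
```python
from h import *
psi=best(C,.25,YAW+np.pi/2)
ungrasp()
move_ptp(iso(0,0,.17),q(psi))
t=move_straight(iso(0,0,.085),vel=.15,force_limit=12); st(f"at bar {t}")
close_gripper(30); dwell(.1); st("gripped bar"); print("moment",np.round(current_moment(),2))
ungrasp(); move_straight(iso(0,0,.20),vel=.25)
move_ptp([.40,-.10,.35],q(psi)); dwell(.1); 
for n in("top","side"):
    f=grab_frame(n);pickle.dump(f,open(n+"3.pkl","wb")); P=world(f)
    m=(np.hypot(P[...,0]-MAT[0],P[...,1]-MAT[1])<.06)&(P[...,2]>.052)&(P[...,2]<.072)
    if m.sum()>20:
        r=cv2.minAreaRect((P[m][:,:2]*1000).astype(np.float32));print(n,m.sum(),np.round(r[0],1),np.round(r[1],1),round(r[2],1),np.median(P[m][:,2]))
    cv2.imwrite(f"pics/{n}3.png",f["pixels"][...,::-1])
st()
```

```text
at bar False 24.44 [ 0.4984 -0.1754  0.0862] gap 1.0 grasp 0.0 F [-0.4  1.6 -0.4]
gripped bar 25.19 [ 0.498  -0.1755  0.0853] gap 0.158 grasp 37.3 F [-2.   0.5  5.9]
moment [ 0.16  0.28 -0.09]
top 409 [525.5 201.9] [42.9 64.3] 12.8 0.06219119498743009
side 634 [522.  204.3] [43.2 64.3] 11.8 0.06171789001803191
 27.49 [ 0.4004 -0.1004  0.3483] gap 0.998 grasp 0.0 F [-0.  -0.4  0.7]
```

View pics/top3.png

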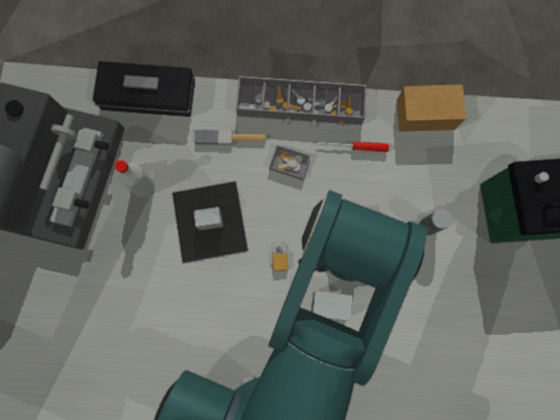

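The cover stands at (208,218) on the mat. Closing on the bar gave a gap of 13.4 mm, so the handle is at off. Next I regrip the cover across its long sides and put it back.

Run:
```python
from h import *
psi=best(C,.25,YAW+np.pi/2)
move_ptp([*MAT,.16],q(YAW))
t=move_straight([*MAT,.0465],vel=.12,force_limit=15); st(f"at cover {t}")
close_gripper(40); st("grip")
z0=current_position()[2]
move_straight([*MAT,.20],vel=.15)
move_ptp(iso(0,0,.20),q(psi)); dwell(.2); move_straight(iso(0,0,.155),vel=.1); st("above")
print("hold: rel z",z0-.004)
t=move_straight(iso(0,0,z0+.041+.004),vel=.05,force_limit=8); st(f"in {t}")
if not t:
    t=move_straight(iso(0,0,z0+.041-.003),vel=.02,force_limit=6); st(f"seat {t}, expect z {z0+.041:.4f}")
```

```text
at cover False 29.99 [0.5224 0.2041 0.0474] gap 1.002 grasp 0.0 F [ 0.3 -0.3  0.4]
grip 30.47 [0.5223 0.2041 0.047 ] gap 0.49 grasp 41.1 F [-0.3 -0.2  4.5]
above 33.86 [ 0.498  -0.1755  0.1552] gap 0.487 grasp 40.6 F [-0.4  1.1 -0.9]
hold: rel z 0.04298817037729653
in False 35.27 [ 0.4981 -0.1755  0.0923] gap 0.489 grasp 40.6 F [ 0.7 -0.1 -1.8]
seat True, expect z 0.0880 35.58 [ 0.4982 -0.1756  0.0878] gap 0.49 grasp 41.5 F [-1.   0.5  4.9]
```

Seated at the expected height; now I release, back off and check.

Run:
```python
from h import *
psi=best(C,.25,YAW+np.pi/2)
ungrasp(); dwell(.15); move_straight(iso(0,0,.22),vel=.15)
move_ptp([.45,.20,.30],q(psi)); dwell(.1)
for n in("top","side"):
    f=grab_frame(n); P=world(f)
    m=(np.hypot(P[...,0]-C[0],P[...,1]-C[1])<.06)&(P[...,2]>.1005)&(P[...,2]<.112)
    if m.sum()>20:
        r=cv2.minAreaRect((P[m][:,:2]*1000).astype(np.float32));print(n,m.sum(),np.round(r[0],1),np.round(r[1],1),round(r[2],1),np.median(P[m][:,2]))
    cv2.imwrite(f"pics/{n}4.png",cv2.resize(f["pixels"][100:310,260:540] if n=="top" else f["pixels"][80:290,240:520],(784,588))[...,::-1])
st()
```

```text
top 421 [ 499.1 -177.4] [80.1 42.6] 13.3 0.10366985194794198
 38.91 [0.4503 0.1993 0.2998] gap 1.001 grasp 0.0 F [-0.  -0.3  0.8]
```

View pics/top4.png

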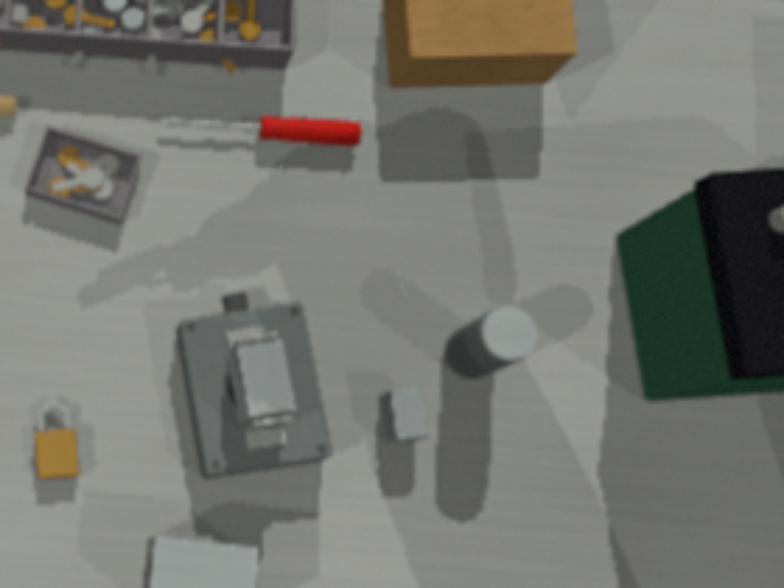

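The cover sits between the staples at (263,378), its length along their line and its top at z≈0.1037 as at the start. The bystanders in view look unmoved.

```bash
python3 -c "
from bench import *
print(hand_in())"
```

```text
the job is handed in; nothing more can be done
None
```

I turned the handle to off, put the cover back fully down between the staples, let go and handed the job in at about 39 s of the 72 s; the hand-in returned no verdict.

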